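# Clear the scrap from the covered track into the bin

## Robot

A 6-joint arm with a two-finger parallel gripper is mounted at the origin on a cart in front of the work surface, level with it; the furniture and walls round the work are solid. World frame = base frame: x ahead of the robot, y to its left, z up, the work surface at z = 0. Lengths are in mm, angles in rad, forces in N, time in s.
With the tool pointing down it reaches from about 275 to 750 mm from the base axis. Payload 10.2 kg.
Tool frame: the origin (TCP) lies midway between the tips of the shut fingers; the grasp point (between the pads) lies 19 mm behind it; x points along the fingers, y is the direction in which the jaws open and shut, and the axes are right-handed (so a half turn about x gives the same grasp; the last joint's range is limited). The gripper opens to 85 mm and grips with 20 to 120 N. Pads are 22 mm wide; open, the fingers measure 114 mm over their backs; the gripper's body (76 mm by 85 mm) begins 54 mm behind the grasp point. The pads swing forward as they close: fully open they stand 13 mm farther back than shut.
Start: joints at [-1.427, 0.313, 1.498, -0, 1.331, -0.223], TCP at [188.269, -490.088, 231.294] pointing down, gripper open.
Joint ranges: [-2.94, 2.94], [-0.97, 2.17], [0.19, 2.56], [-1.23, 4.37], [0.02, 3.11], [-2.88, 2.88]. Speed limits (rad/s): [2.39, 2.39, 3.01, 3.14, 3.14, 3.14].

## Interface

Orientations are given as a unit quaternion [w, x, y, z].
In Python, from rig import sense, capture, get_calibration, finish_job gives the robot as it stands.
- The arm moves only by the tool jog_arm, never from a script. Its argument "increments" is a list of rows, each an object of numbers: "rx", "ry", "rz": the turn, a rotation vector about the tool's x, y, z in rad; "x", "y", "z": the shift along the tool's x, y, z in mm; "hand": the finger opening in mm, from 0 to 85.4. A call has 1 to 5 rows; each row shifts and turns the commanded pose from where the row before left it, along the tool's axes as they then stand; what a row does not reach is not made up. A row lasts 1/8 s, in which the tool goes at most 62.5 mm and 10.7 degrees, less where a joint would pass 70% of its speed; a pose out of reach is approached as far as the arm can. A call with a gripper value outside its range is refused whole. The fingers move at their own pace and stop on an object; "force" is the grip in N (left out, the last holds). Time passes only in rows, so rows that do not move let the fingers close. It gives the time, the measured TCP pose, the force and the opening at its end, in the units of the state.
- sense(): the state, without advancing time (a new reading comes with each control period).
- capture(name): name is "side" or "top" or "wrist"; returns the picture (480x640x3 uint8, red, green, blue); there is no depth.
- get_calibration(name): a dict with "camera_matrix" (3x3 intrinsics, pixels), "R" (3x3) and "t" (3): a world point X has camera coordinates R X + t; the wrist camera has in their place "T_tool_cam" (4x4, takes a point from camera to tool coordinates, whose origin is the TCP and whose axes are the tool frame's). Camera axes: x right, y down, z forward; pixel columns grow to the right and rows downward; lengths in mm; the calibration is good to about 2 mm. A picture is of the moment at which its call begins: read the wrist's pose just before it. get_calibration takes no time and is no camera call.
- finish_job(): hands the job in, once; it reports no verdict.
The state is a dict: "time_s": time; "joints": joint angles; "dq": joint speeds; "tau": joint torques, N m; "eef_pos": TCP position; "ee_rot": TCP orientation; "force": force on the tool from outside, world axes, zero at the start; "wrist_torque": the same for the moment, N m; "grip_width": opening from 0.0 (shut) to 1.0 (fully open).
Only numpy, scipy, OpenCV 4.12 (cv2) and the standard library are available. Lean on these libraries where they do the work, as an engineer would, in place of code of your own. Each camera call takes 0.05 s, during which the arm holds its last target.

## Task

A finger-joint scrap has been left under the lips of the raised wooden track. Put the push shoe into the track's open end, long nose first, and slide it along until its neck is up against the steel cross-bar, so that the scrap is pushed off the far edge and drops into the bin below. Leave the shoe there, let go of it, do not touch the scrap with the fingers, and leave the other tools where they lie.

Things in the scene. Friction and masses are not known exactly. Their poses are not given: they have to be found in the camera images.
- track: Fixed raised plywood track on legs (all lengths here in mm). Origin on the cart top under the middle of the exit edge; +x is the push direction (open end to exit edge above the bin), z up. Bed x -250 to 0, 84 wide, top at z 90. Covered channel from x -200 to 0, inside 56 wide and 49 high; two aluminium lips over it, top at z 145, leave a middle slot 16 wide.
- track_mouth (a point): Middle of the channel's open mouth at bed level: x -200, z 90 in the track's frame, same axes. Behind it the bed goes on 50 as an open apron between flared guide walls, 40 high above the bed, about 74 apart at the back and 59 at the mouth.
- track_bar (a point): Middle of the rear face of the steel cross-bar that closes the slot at the exit: x -16, z 145 in the track's frame, same axes. The bar is 16 thick, top at z 152; the channel's exit below it is open. The shoe's neck can enter the slot only from the mouth and stops against this face.
- bin: Fixed open grey steel tray under the exit edge, 180 (x) by 130 (y) by 60 high, walls 5. Origin at the centre of its underside; x roughly along the push direction.
- shoe_grip (a point): Push shoe, loose, 0.25 kg, standing on the cart top. This point is the centre of its dark wooden handle, 90 above the sole; x to the nose, z up. Handle 60 long (x), 24 wide (y), 36 high. Below it a steel neck 60 long, 8 thick, 32 high, then the pale foot 50 wide, 40 high. The neck's front face is 30 ahead of this point: fully home, this point is at x -46 in the track's frame.
- shoe_nose (a point): Centre of the foot's nose face, 70 ahead of the handle's centre and 20 above the sole; axes as the shoe's. The foot reaches only 50 behind the handle's centre. In the channel the foot runs on the bed under the lips, the neck in the slot; fully home the nose is 24 past the exit edge.
- scrap_center (a point): The scrap: pale wooden finger-joint test piece, comb-like teeth upward, 50 by 100 by 45 high, 0.1 kg, loose on the bed inside the channel, its 100 length along the track. This point is its centre, 22.5 above its underside; its own y runs along its length.
- sanding_block: Bystander: cork sanding block 64 by 112 by 37, loose; origin at the centre of its underside. It and the shoe may have changed places.
- spanner: Bystander: open-end spanner 40 by 211 by 8, loose; origin at the centre of its underside.
- offcut: Bystander: plain wooden block 65 by 90 by 42, loose; origin at the centre of its underside.
- pencil: Bystander: flat carpenter's pencil 17 by 171 by 8, loose; origin at the centre of its underside.
Mind the look-alikes: they are no part of the job. Of the things that look like the part that bears shoe_grip, the larger one is meant.

How it is judged:
By the outcome, as a careful person would: the job done as asked, in the order asked, and still so for the second after the job is handed in, with the robot touching nothing.
It also fails if it takes over 48 s, if anything falls off the work surface, if the arm or the gripper's body presses on something with over 40 N, if the wrist force passes 120 N, or if a joint passes its speed limit or range.

## Working session

There is one attempt and no reset: what is moved stays moved. The work goes in short steps, Python scripts to look and compute and a tool call to move; the robot and the scene stay as the last step left them, time stands still between calls to the robot, and variables do not carry over. Pictures are saved under pics/ and viewed, and the job is handed in when it is done.

Besides the shell and the picture viewer there is one more tool, called after ">>>" as name(argument=value, ...) on one line, values as JSON. jog_arm: Moves the arm, as the interface text tells. Its arguments: {"type":"object","properties":{"increments":{"type":"array","items":{"type":"object","properties":{"rx":{"type":"number"},"ry":{"type":"number"},"rz":{"type":"number"},"x":{"type":"number"},"y":{"type":"number"},"z":{"type":"number"},"hand":{"type":"number"}}}},"force":{"type":"number"}},"required":["increments"]}

```bash
mkdir -p pics; ls; python3 - <<'E'
from rig import *
import cv2
for n in ["side","top","wrist"]:
    if n=="wrist": s=sense(); print(s)
    cv2.imwrite(f"pics/{n}0.png",capture(n)[:,:,::-1])
    print(n,get_calibration(n))
E
```

```text
pics
side {'camera_matrix': array([[572.90780896,   0.        , 318.51267696],
       [  0.        , 572.90780896, 243.35515239],
       [  0.        ,   0.        ,   1.        ]]), 'R': array([[ 0.99891555, -0.0465047 , -0.0022457 ],
       [-0.02947744, -0.59436367, -0.80365596],
       [ 0.03603902,  0.80285063, -0.59508995]]), 't': array([-460.08708611,  166.37079354, 1348.47191828])}
top {'camera_matrix': array([[595.76258179,   0.        , 315.9204309 ],
       [  0.        , 595.76258179, 232.64684885],
       [  0.        ,   0.        ,   1.        ]]), 'R': array([[ 0.01305617, -0.99989502,  0.00628436],
       [-0.97967969, -0.01404969, -0.20007577],
       [ 0.20014306, -0.00354444, -0.97976027]]), 't': array([  73.11238792,  483.16338238, 1585.11914449])}
{'time_s': 0.1, 'joints': array([-1.42740017e+00,  3.13382737e-01,  1.49835047e+00,  3.83534636e-06,
        1.33103714e+00, -2.23411415e-01]), 'dq': array([ 0.00037926, -0.00021068, -0.00249357, -0.00165092, -0.00098488,
       -0.00065046]), 'tau': array([ 4.05251310e-03, -4.12897646e+01, -2.60141140e+01, -1.76247713
[... 169 characters left out ...]
 -0.69522959]), 'force': array([ 0.25850133,  0.76586954, -0.38936695]), 'wrist_torque': array([0.00836159, 0.00088056, 0.02698345]), 'grip_width': 1.00289512445738}
wrist {'camera_matrix': array([[353.03678571,   0.        , 321.59149456],
       [  0.        , 353.03678571, 238.96351522],
       [  0.        ,   0.        ,   1.        ]]), 'T_tool_cam': array([[-5.00788592e-04, -2.96924189e-01,  9.54900924e-01,
        -1.42975065e+02],
       [ 9.99999511e-01, -9.63488635e-04,  2.24845594e-04,
         2.65017520e-01],
       [ 8.53274092e-04,  9.54900569e-01,  2.96924527e-01,
        -7.58359141e+01],
       [ 0.00000000e+00,  0.00000000e+00,  0.00000000e+00,
         1.00000000e+00]])}
```

View pics/side0.png

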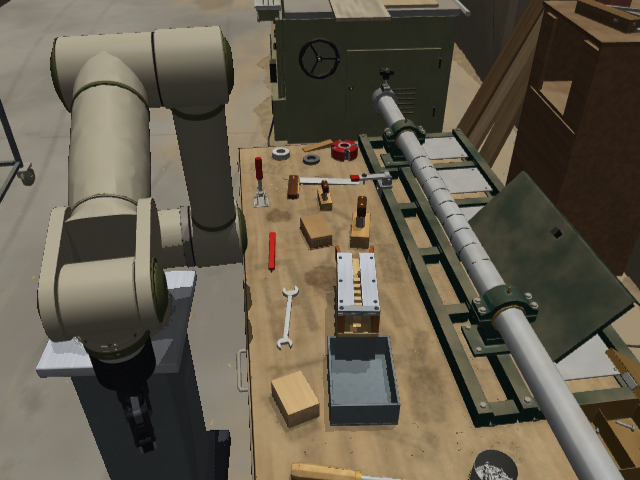

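View pics/top0.png

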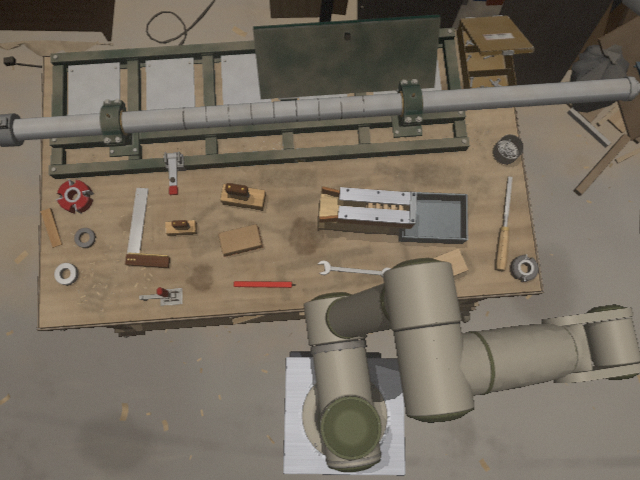

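View pics/wrist0.png

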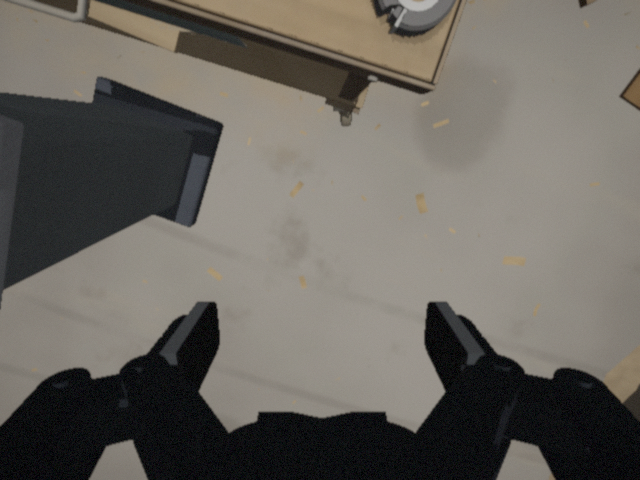

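The top view shows the larger shoe at about (243,195) and a smaller look-alike at (180,227). The track runs from (320,205) to (415,205), with the bin to its right. Next I'll zoom in on these.

```bash
python3 - <<'E'
import cv2
a=cv2.imread("pics/top0.png"); 
cv2.imwrite("pics/topA.png",cv2.resize(a[165:265,150:290],None,fx=5.5,fy=5.5,interpolation=cv2.INTER_CUBIC))
cv2.imwrite("pics/topB.png",cv2.resize(a[170:260,310:475],None,fx=4.8,fy=4.8,interpolation=cv2.INTER_CUBIC))
b=cv2.imread("pics/side0.png")
cv2.imwrite("pics/sideA.png",cv2.resize(b[170:345,290:410],None,fx=3.4,fy=3.4,interpolation=cv2.INTER_CUBIC))
E
```

```text
(no output)
```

View pics/topA.png

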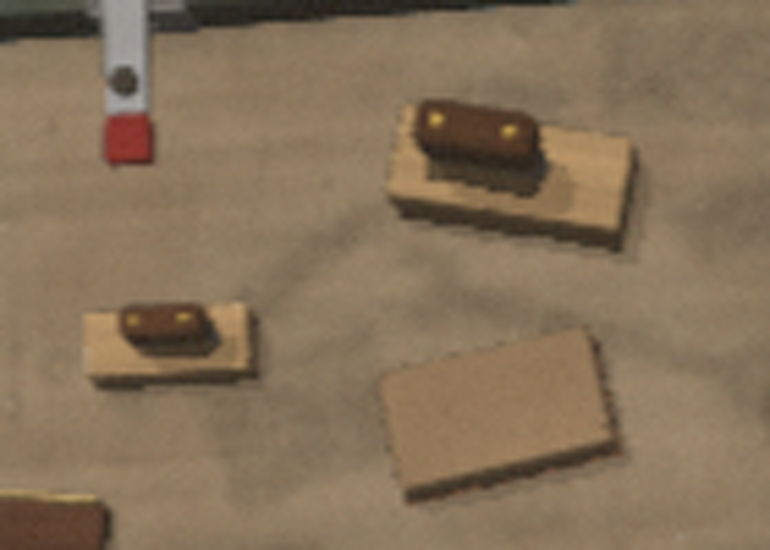

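View pics/topB.png

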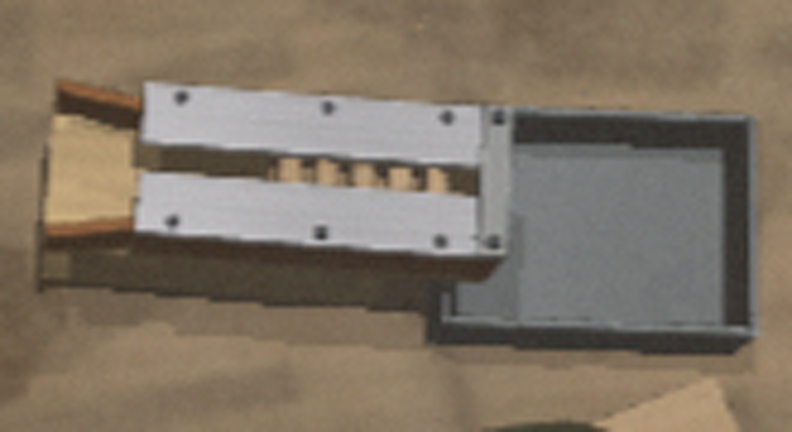

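View pics/sideA.png

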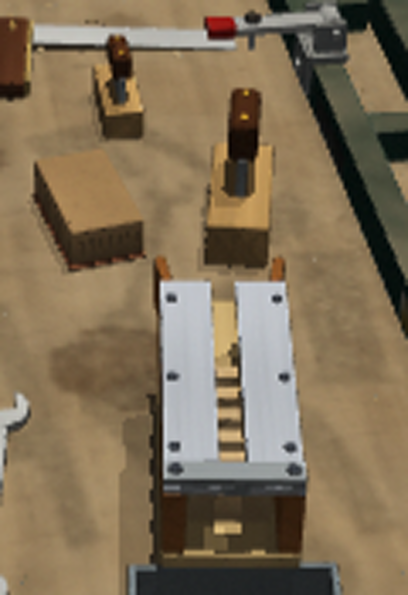

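```bash
cat > h.py <<'E'
import numpy as np, cv2
from rig import *
from scipy.spatial.transform import Rotation as Rn
def rotq(q): return Rn.from_quat([q[1],q[2],q[3],q[0]]).as_matrix()
def ray(name,uv,st=None):
    c=get_calibration(name);K=c["camera_matrix"]
    d=np.linalg.solve(K,[uv[0],uv[1],1.])
    if name=="wrist":
        T=c["T_tool_cam"];R=rotq(st["ee_rot"]);
        return R@T[:3,3]+st["eef_pos"], R@T[:3,:3]@d
    return -c["R"].T@c["t"], c["R"].T@d
def plane(name,uv,z,st=None):
    o,d=ray(name,uv,st); return o+d*(z-o[2])/d[2]
E
python3 - <<'E'
from h import *
np.set_printoptions(precision=1,suppress=True)
A=lambda u,v:(150+u/5.5-.4,165+v/5.5-.4)
B=lambda u,v:(310+u/4.8-.4,170+v/4.8-.4)
S=lambda u,v:(290+u/3.4-.35,170+v/3.4-.35)
for p in [(436,120),(510,131)]: print("dots",plane("top",A(*p),108))
for p in [(245,93),(243,117)]: print("sdots",plane("side",S(*p),108))
for p in [(405,103),(392,194),(632,140),(620,232)]: print("foot",plane("top",A(*p),40))
for n,p in [("mouthR",(145,82)),("mouthL",(135,235)),("exR",(514,107)),("exL",(505,252))]: print(n,plane("top",B(*p),145 if n[0]=="m" else 152))
for n,p in [("mL",(162,283)),("mR",(288,282)),("eL",(166,480)),("eR",(304,476))]: print("s",n,plane("side",S(*p),145 if n[0]=="m" else 152))
print(rotq(sense()["ee_rot"]))
E
```

```text
dots [593.1 314.9 108. ]
dots [588.1 278.7 108. ]
sdots [593.3 316.8 108. ]
sdots [587.9 281.4 108. ]
foot [621.2 341.2  40. ]
foot [573.2 345.6  40. ]
foot [603.4 225.   40. ]
foot [555.1 229.6  40. ]
mouthR [586.2  19.1 145. ]
mouthL [500.5  24.1 145. ]
exR [ 573.1 -180.9  152. ]
exL [ 492.4 -174.4  152. ]
s mL [504.6  22.5 145. ]
s mR [588.6  19.4 145. ]
s eL [ 492.4 -175.   152. ]
s eR [ 573.1 -175.5  152. ]
[[-0.   0.4 -0.9]
 [ 0.  -0.9 -0.4]
 [-1.  -0.  -0. ]]
```

>>> jog_arm(increments=[{"x":-4,"y":-23,"z":-46,"hand":85},{"x":-4,"y":-23,"z":-46},{"x":-4,"y":-23,"z":-46},{"x":-4,"y":-23,"z":-46},{"x":-4,"y":-23,"z":-46}])

```text
schema error: expected keys rx, ry, rz, x, y, z, hand
```

>>> jog_arm(increments=[{"x":0,"y":-23,"z":-46},{"x":0,"y":-23,"z":-46},{"x":0,"y":-23,"z":-46},{"x":0,"y":-23,"z":-46},{"x":0,"y":-23,"z":-46}])

```text
schema error: expected keys rx, ry, rz, x, y, z, hand
```

>>> jog_arm(increments=[{"rx":-0.16},{"rx":-0.16},{"rx":-0.16},{"rx":-0.16},{"rx":-0.16}])

```text
schema error: expected keys rx, ry, rz, x, y, z, hand
```

>>> jog_arm(increments=[{"rx":-0.16},{"rx":-0.18},{"x":0},{"x":0}])

```text
schema error: expected keys rx, ry, rz, x, y, z, hand
```

```bash
python3 - <<'E'
from h import *
np.set_printoptions(precision=3,suppress=True)
s=sense();print(s["time_s"],s["eef_pos"],s["joints"],s["force"]);print(rotq(s["ee_rot"]))
np.save("st1.npy",s,allow_pickle=True)
cv2.imwrite("pics/w1.png",capture("wrist")[:,:,::-1])
E
```

```text
0.15 [ 188.251 -489.894  230.896] [-1.427  0.313  1.498  0.     1.331 -0.223] [-0.443  0.555 -0.463]
[[-0.     0.359 -0.933]
 [ 0.001 -0.933 -0.359]
 [-1.    -0.001 -0.   ]]
```

View pics/w1.png

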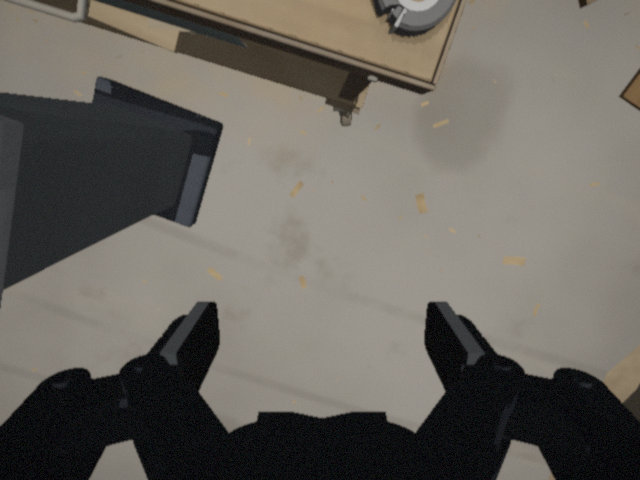

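All the keys are needed in each row, and the arm hasn't moved.

>>> jog_arm(increments=[{"rx":0,"ry":0,"rz":0,"x":-4,"y":-23,"z":-46,"hand":85},{"rx":0,"ry":0,"rz":0,"x":-4,"y":-23,"z":-46,"hand":85},{"rx":0,"ry":0,"rz":0,"x":-4,"y":-23,"z":-46,"hand":85},{"rx":0,"ry":0,"rz":0,"x":-4,"y":-23,"z":-46,"hand":85},{"rx":0,"ry":0,"rz":0,"x":-4,"y":-23,"z":-46,"hand":85}])

```text
time_s: 0.82
eef_pos: [362.6, -298.9, 251.4]
ee_rot: [0.129, 0.695, 0.129, -0.695]
force: [0.1, -1.0, -0.1]
grip_width: 0.995
```

>>> jog_arm(increments=[{"rx":0,"ry":0,"rz":0,"x":0,"y":-23,"z":-46,"hand":85},{"rx":0,"ry":0,"rz":0,"x":0,"y":-23,"z":-46,"hand":85},{"rx":0,"ry":0,"rz":0,"x":0,"y":-23,"z":-46,"hand":85},{"rx":0,"ry":0,"rz":0,"x":0,"y":-23,"z":-46,"hand":85},{"rx":0,"ry":0,"rz":0,"x":0,"y":-23,"z":-46,"hand":85}])

```text
time_s: 1.45
eef_pos: [536.1, -109.0, 251.2]
ee_rot: [-0.129, -0.695, -0.129, 0.695]
force: [-0.5, -1.4, 0.4]
grip_width: 0.993
```

>>> jog_arm(increments=[{"rx":-0.16,"ry":0,"rz":0,"x":0,"y":0,"z":0,"hand":85},{"rx":-0.16,"ry":0,"rz":0,"x":0,"y":0,"z":0,"hand":85},{"rx":-0.16,"ry":0,"rz":0,"x":0,"y":0,"z":0,"hand":85},{"rx":-0.16,"ry":0,"rz":0,"x":0,"y":0,"z":0,"hand":85},{"rx":-0.16,"ry":0,"rz":0,"x":0,"y":0,"z":0,"hand":85}])

```text
time_s: 2.08
eef_pos: [535.1, -110.4, 251.1]
ee_rot: [-0.391, -0.589, -0.391, 0.589]
force: [1.0, -0.2, 0.1]
grip_width: 0.998
```

>>> jog_arm(increments=[{"rx":-0.16,"ry":0,"rz":0,"x":0,"y":0,"z":0,"hand":85},{"rx":-0.18,"ry":0,"rz":0,"x":0,"y":0,"z":0,"hand":85},{"rx":0,"ry":0,"rz":0,"x":0,"y":0,"z":0,"hand":85},{"rx":0,"ry":0,"rz":0,"x":0,"y":0,"z":0,"hand":85}])

```text
time_s: 2.58
eef_pos: [535.2, -110.4, 251.2]
ee_rot: [-0.483, -0.517, -0.483, 0.517]
force: [1.0, -0.6, -0.9]
grip_width: 0.994
```

```bash
python3 - <<'E'
from h import *
np.set_printoptions(precision=3,suppress=True)
s=sense();print(s["time_s"],s["eef_pos"],s["joints"],s["force"]);print(rotq(s["ee_rot"]))
np.save("st1.npy",s,allow_pickle=True)
cv2.imwrite("pics/w2.png",capture("wrist")[:,:,::-1])
E
```

```text
2.575 [ 535.156 -110.413  251.213] [-0.418  0.347  1.398  0.     1.396 -0.35 ] [ 1.001 -0.622 -0.915]
[[-0.     0.998 -0.067]
 [ 0.    -0.067 -0.998]
 [-1.    -0.    -0.   ]]
```

View pics/w2.png

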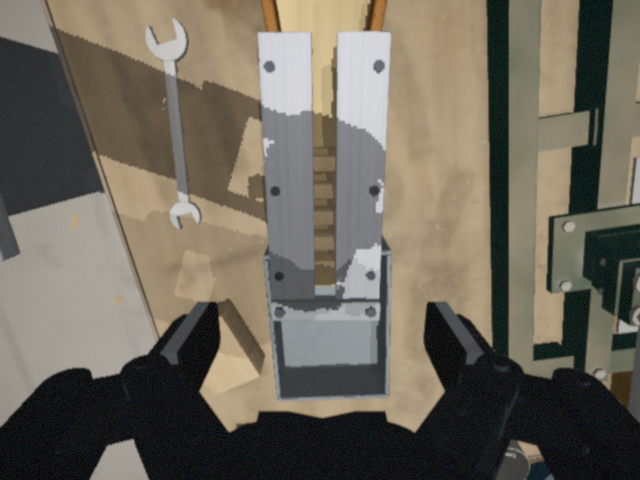

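The picture shows the whole track. The lip corners are at (258,33) and (391,32), the slot is centred near u=324, and the bar's rear edge is near v=300.

```bash
python3 - <<'E'
from h import *
np.set_printoptions(precision=1,suppress=True)
s=np.load("st1.npy",allow_pickle=True).item()
im=cv2.imread("pics/w2.png"); cv2.imwrite("pics/w2z.png",cv2.resize(im[20:330,250:400],None,fx=1.9*1,fy=1.9,interpolation=cv2.INTER_CUBIC))
for n,p in [("mL",(258,33)),("mR",(391,32)),("s1",(269,67)),("s1",(379,66)),("s2",(275,191)),("s2",(374,190)),("s3",(279,276)),("s3",(370,275)),("slot mouth",(312.5,33)),("slot mouth",(337,32)),("slot ex",(314,295)),("slot ex",(338,296))]:
    print(n,plane("wrist",p,145,s))
E
```

```text
mL [504.6  24.9 145. ]
mR [587.6  19.8 145. ]
s1 [509.3   5.2 145. ]
s1 [579.8   1.  145. ]
s2 [504.6 -74.6 145. ]
s2 [574.6 -78.7 145. ]
s3 [ 500.6 -139.8  145. ]
s3 [ 570.  -143.7  145. ]
slot mouth [538.6  22.6 145. ]
slot mouth [554.   22.1 145. ]
slot ex [ 526.1 -157.5  145. ]
slot ex [ 544.7 -159.7  145. ]
```

View pics/w2z.png

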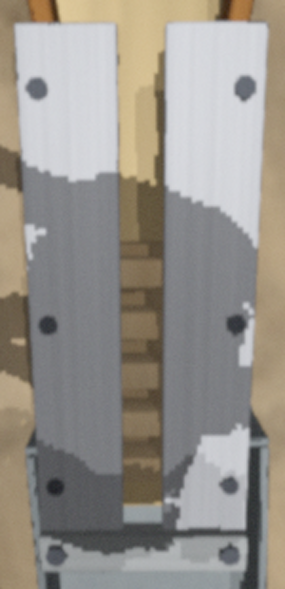

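>>> jog_arm(increments=[{"rx":0,"ry":0,"rz":0,"x":0,"y":3.5,"z":-47,"hand":85},{"rx":0,"ry":0,"rz":0,"x":0,"y":3.5,"z":-47,"hand":85},{"rx":0,"ry":0,"rz":0,"x":0,"y":3.5,"z":-47,"hand":85},{"rx":0,"ry":0,"rz":0,"x":0,"y":3.5,"z":-47,"hand":85}])

```text
time_s: 3.12
eef_pos: [561.2, 77.8, 251.4]
ee_rot: [0.483, 0.516, 0.483, -0.516]
force: [1.2, 0.4, 1.0]
grip_width: 0.996
```

>>> jog_arm(increments=[{"rx":0,"ry":0,"rz":0,"x":0,"y":3.5,"z":-47,"hand":85},{"rx":0,"ry":0,"rz":0,"x":0,"y":3.5,"z":-47,"hand":85},{"rx":0,"ry":0,"rz":0,"x":0,"y":3.5,"z":-47,"hand":85},{"rx":0.078,"ry":0,"rz":0,"x":0,"y":3.5,"z":-47,"hand":85},{"rx":0,"ry":0,"rz":0,"x":0,"y":0,"z":0,"hand":85}])

```text
time_s: 3.75
eef_pos: [586.7, 265.7, 250.5]
ee_rot: [-0.463, -0.534, -0.464, 0.534]
force: [-0.7, -0.1, -0.1]
grip_width: 0.993
```

>>> jog_arm(increments=[{"rx":0,"ry":0,"rz":0,"x":0,"y":0,"z":0,"hand":85},{"rx":0,"ry":0,"rz":0,"x":0,"y":0,"z":0,"hand":85}])

```text
time_s: 4.0
eef_pos: [587.3, 261.9, 251.5]
ee_rot: [0.463, 0.535, 0.463, -0.535]
force: [-0.1, -0.8, -0.5]
grip_width: 0.992
```

```bash
python3 - <<'E'
from h import *
np.set_printoptions(precision=3,suppress=True)
s=sense();print(s["time_s"],s["eef_pos"],s["joints"],s["force"]);print(rotq(s["ee_rot"]))
np.save("st2.npy",s,allow_pickle=True)
cv2.imwrite("pics/w3.png",capture("wrist")[:,:,::-1])
E
```

```text
4.0 [587.342 261.889 251.511] [ 0.238  0.573  1.059 -0.     1.51   0.381] [-0.066 -0.752 -0.514]
[[ 0.     0.99  -0.143]
 [-0.    -0.143 -0.99 ]
 [-1.     0.     0.   ]]
```

View pics/w3.png

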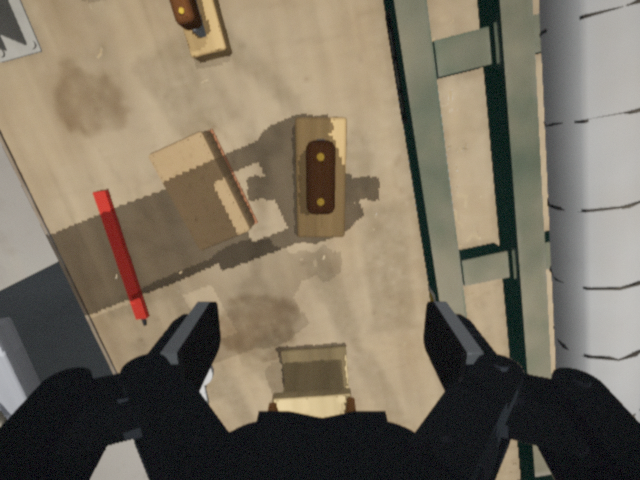

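The handle dots are at (320,157) and (320,202), and the foot's edges are vertical in the picture, so the tool is aligned with the shoe.

```bash
python3 - <<'E'
from h import *
np.set_printoptions(precision=1,suppress=True)
s=np.load("st2.npy",allow_pickle=True).item()
im=cv2.imread("pics/w3.png")
print(plane("wrist",(320,157),108,s),plane("wrist",(320,202),108,s))
for p in [(295,118),(346,117),(296,236),(344,236)]: print(plane("wrist",p,40,s))
R=rotq(s["ee_rot"])
for c in [plane("wrist",(320,179.5),108,s)]:
    print(R.T@(c-s["eef_pos"]))
E
```

```text
[594.1 315.9 108. ] [588.8 280.1 108. ]
[574.8 350.2  40. ]
[622.9 344.1  40. ]
[556.4 234.6  40. ]
[606.2 227.3  40. ]
[143.5  -1.1 -36.7]
```

>>> jog_arm(increments=[{"rx":0.004,"ry":0,"rz":0,"x":20,"y":-1,"z":-36,"hand":85},{"rx":0,"ry":0,"rz":0,"x":50,"y":0,"z":0,"hand":85},{"rx":0,"ry":0,"rz":0,"x":50,"y":0,"z":0,"hand":85},{"rx":0,"ry":0,"rz":0,"x":40,"y":0,"z":0,"hand":85},{"rx":0,"ry":0,"rz":0,"x":20,"y":0,"z":0,"hand":85}])

```text
time_s: 4.68
eef_pos: [590.6, 297.7, 69.0]
ee_rot: [-0.461, -0.534, -0.462, 0.536]
force: [1.5, 0.9, 0.5]
grip_width: 0.993
```

>>> jog_arm(increments=[{"rx":0,"ry":0,"rz":0,"x":0,"y":0,"z":0,"hand":85},{"rx":0,"ry":0,"rz":0,"x":0,"y":0,"z":0,"hand":85}])

```text
time_s: 4.92
eef_pos: [592.0, 298.6, 72.8]
ee_rot: [0.462, 0.536, 0.462, -0.535]
force: [-0.1, -0.2, 0.8]
grip_width: 0.999
```

```bash
python3 - <<'E'
from h import *
np.set_printoptions(precision=3,suppress=True)
s=sense();print(s["time_s"],s["eef_pos"],s["force"])
np.save("st3.npy",s,allow_pickle=True)
cv2.imwrite("pics/w4.png",capture("wrist")[:,:,::-1])
E
```

```text
4.925 [592.005 298.605  72.785] [-0.073 -0.198  0.807]
```

View pics/w4.png

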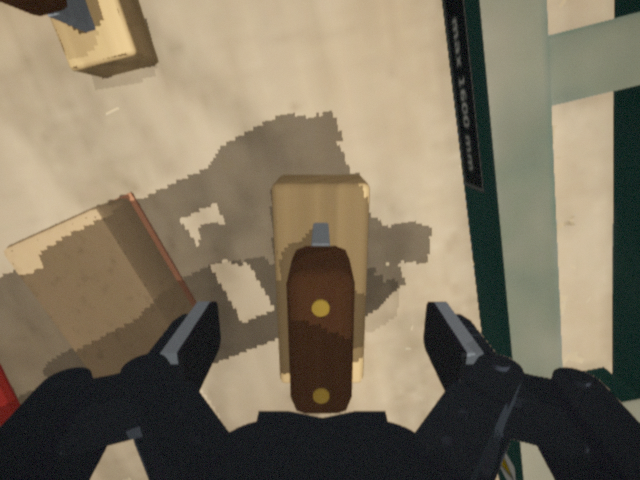

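The handle is centred between the fingers at about u=320, so I'll close.

>>> jog_arm(increments=[{"rx":0,"ry":0,"rz":0,"x":0,"y":0,"z":0,"hand":10},{"rx":0,"ry":0,"rz":0,"x":0,"y":0,"z":0,"hand":10},{"rx":0,"ry":0,"rz":0,"x":0,"y":0,"z":0,"hand":10},{"rx":0,"ry":0,"rz":0,"x":0,"y":0,"z":0,"hand":10},{"rx":0,"ry":0,"rz":0,"x":0,"y":0,"z":0,"hand":10}], force=60)

```text
time_s: 5.6
eef_pos: [591.5, 298.9, 71.5]
ee_rot: [0.462, 0.535, 0.462, -0.535]
force: [0.1, 0.4, 1.5]
grip_width: 0.275
```

>>> jog_arm(increments=[{"rx":0,"ry":0,"rz":0,"x":0,"y":0,"z":0,"hand":10},{"rx":0,"ry":0,"rz":0,"x":0,"y":0,"z":0,"hand":10},{"rx":0,"ry":0,"rz":0,"x":0,"y":0,"z":0,"hand":10},{"rx":0,"ry":0,"rz":0,"x":0,"y":0,"z":0,"hand":10}], force=60)

```text
time_s: 6.1
eef_pos: [591.5, 298.9, 71.5]
ee_rot: [0.462, 0.535, 0.462, -0.535]
force: [1.5, -0.4, 2.6]
grip_width: 0.273
```

```bash
python3 - <<'E'
from h import *
np.set_printoptions(precision=3,suppress=True)
s=sense();print(s["time_s"],s["eef_pos"],s["force"],s["grip_width"])
cv2.imwrite("pics/w5.png",capture("wrist")[:,:,::-1])
E
```

```text
6.1 [591.468 298.867  71.543] [ 1.463 -0.353  2.626] 0.2733659619956222
```

View pics/w5.png

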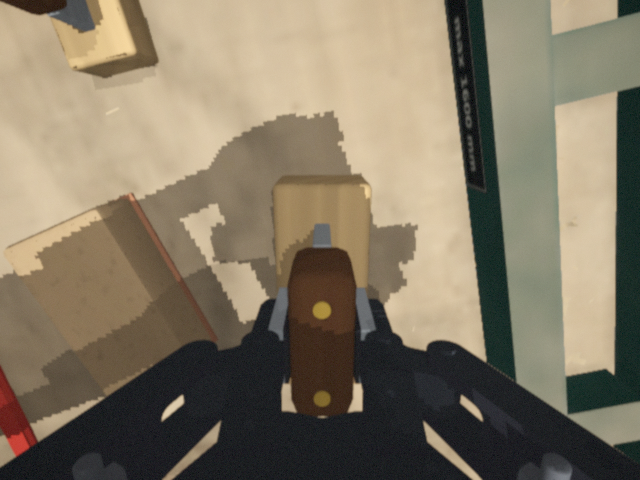

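>>> jog_arm(increments=[{"rx":0,"ry":0,"rz":0,"x":-20,"y":0,"z":0,"hand":10},{"rx":0,"ry":0,"rz":0,"x":-40,"y":0,"z":0,"hand":10},{"rx":-0.084,"ry":0,"rz":0,"x":-35,"y":0,"z":0,"hand":10},{"rx":0,"ry":0,"rz":0,"x":0,"y":-9,"z":41,"hand":10},{"rx":0,"ry":0,"rz":0,"x":0,"y":-9,"z":41,"hand":10}])

```text
time_s: 6.78
eef_pos: [567.0, 217.2, 165.3]
ee_rot: [-0.484, -0.514, -0.485, 0.516]
force: [0.7, 0.2, -3.8]
grip_width: 0.275
```

>>> jog_arm(increments=[{"rx":0,"ry":0,"rz":0,"x":0,"y":-9,"z":30,"hand":10},{"rx":0,"ry":0,"rz":0,"x":0,"y":0,"z":10,"hand":10},{"rx":0,"ry":0,"rz":0,"x":0,"y":0,"z":0,"hand":10},{"rx":0,"ry":0,"rz":0,"x":0,"y":0,"z":0,"hand":10}])

```text
time_s: 7.28
eef_pos: [556.8, 179.5, 165.9]
ee_rot: [-0.484, -0.515, -0.485, 0.515]
force: [0.3, -0.7, -2.3]
grip_width: 0.272
```

```bash
python3 - <<'E'
from h import *
np.set_printoptions(precision=3,suppress=True)
s=sense();print(s["time_s"],s["eef_pos"],s["force"],s["grip_width"]);print(rotq(s["ee_rot"]))
np.save("st4.npy",s,allow_pickle=True)
cv2.imwrite("pics/w6.png",capture("wrist")[:,:,::-1])
a=capture("top")[:,:,::-1];cv2.imwrite("pics/top6.png",a);
cv2.imwrite("pics/top6z.png",cv2.resize(a[150:260,250:410],None,fx=5,fy=5,interpolation=cv2.INTER_CUBIC))
b=capture("side")[:,:,::-1];cv2.imwrite("pics/side6z.png",cv2.resize(b[180:345,290:410],None,fx=3.6,fy=3.6,interpolation=cv2.INTER_CUBIC))
E
```

```text
7.275 [556.815 179.549 165.934] [ 0.309 -0.653 -2.281] 0.2719228942528811
[[-0.001  0.998 -0.061]
 [ 0.    -0.061 -0.998]
 [-1.    -0.001 -0.   ]]
```

View pics/w6.png

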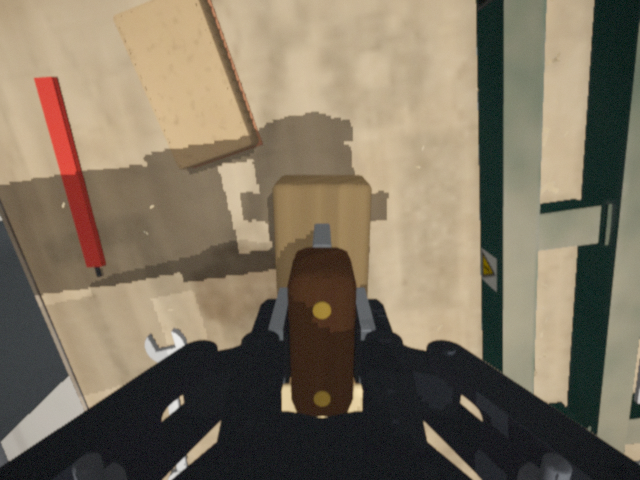

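View pics/top6z.png

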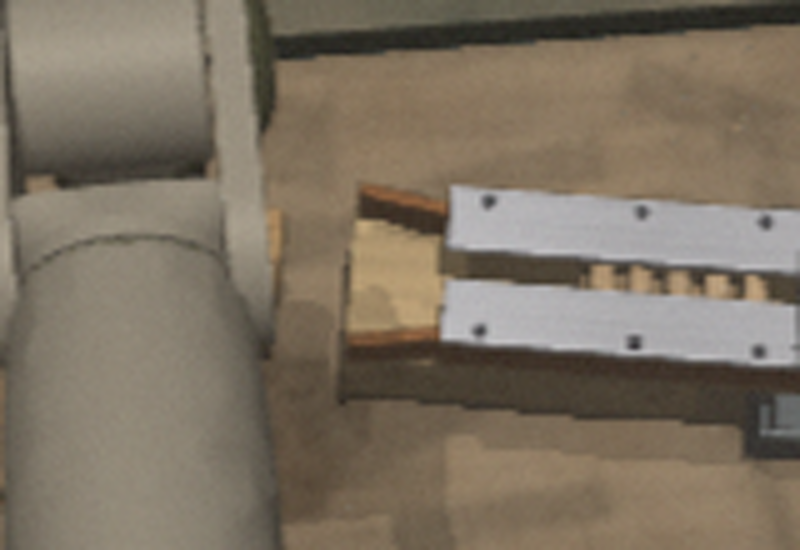

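View pics/side6z.png

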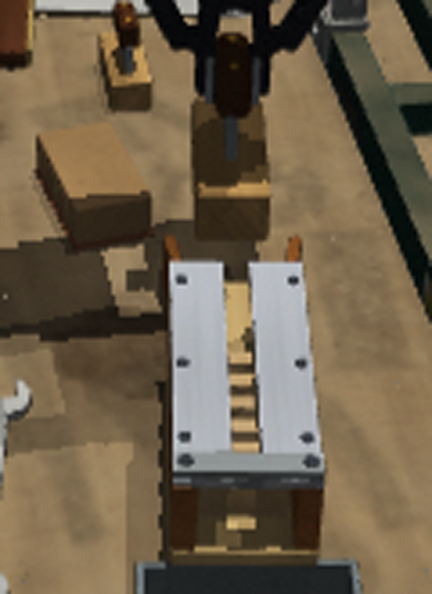

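```bash
python3 - <<'E'
from h import *
np.set_printoptions(precision=1,suppress=True)
S=lambda u,v:(290+u/3.6-.36,180+v/3.6-.36)
for p in [(194,197),(270,194),(196,237),(269,239)]: print("nose",plane("side",S(*p),134.4 if p[1]<200 else 94.4))
for p in [(168,263),(302,262),(226,263),(250,263),(181,280),(293,280),(182,363),(301,363),(184,437),(307,437)]: print(plane("side",S(*p),145))
E
```

```text
nose [526.  108.4 134.4]
nose [577.  109.3 134.4]
nose [529.1 117.3  94.4]
nose [578.5 112.6  94.4]
[502.4  23.3 145. ]
[586.8  20.2 145. ]
[538.9  21.5 145. ]
[554.   20.8 145. ]
[509.2   5.5 145. ]
[578.9   2.1 145. ]
[503.7 -74.2 145. ]
[574.  -77.7 145. ]
[ 499.9 -138.9  145. ]
[ 569.5 -142.3  145. ]
```

>>> jog_arm(increments=[{"rx":0.003,"ry":0,"rz":0,"x":1.5,"y":-1.3,"z":10,"hand":10},{"rx":0,"ry":0,"rz":0,"x":0,"y":0,"z":20,"hand":10},{"rx":0,"ry":0,"rz":0,"x":0,"y":0,"z":20,"hand":10},{"rx":0,"ry":0,"rz":0,"x":0,"y":0,"z":15,"hand":10},{"rx":0,"ry":0,"rz":0,"x":0,"y":0,"z":0,"hand":10}])

```text
time_s: 8.05
eef_pos: [551.4, 112.6, 165.0]
ee_rot: [0.483, 0.517, 0.483, -0.516]
force: [-0.2, 0.6, -3.5]
grip_width: 0.274
```

>>> jog_arm(increments=[{"rx":0,"ry":0,"rz":0,"x":0,"y":0,"z":0,"hand":10}])

```text
time_s: 8.18
eef_pos: [551.3, 114.1, 164.9]
ee_rot: [0.483, 0.516, 0.483, -0.516]
force: [0.3, -0.2, -2.0]
grip_width: 0.271
```

```bash
python3 - <<'E'
from h import *
np.set_printoptions(precision=3,suppress=True)
s=sense();print(s["time_s"],s["eef_pos"],s["force"],s["grip_width"]);print(rotq(s["ee_rot"])[:2,1:], 545.8+.0637*(s["eef_pos"][1]-22))
b=capture("side")[:,:,::-1];cv2.imwrite("pics/side7z.png",cv2.resize(b[180:345,290:410],None,fx=3.6,fy=3.6,interpolation=cv2.INTER_CUBIC))
E
```

```text
8.175 [551.328 114.07  164.874] [ 0.305 -0.178 -1.964] 0.2712522439525962
[[ 0.998 -0.065]
 [-0.065 -0.998]] 551.6648525994864
```

View pics/side7z.png

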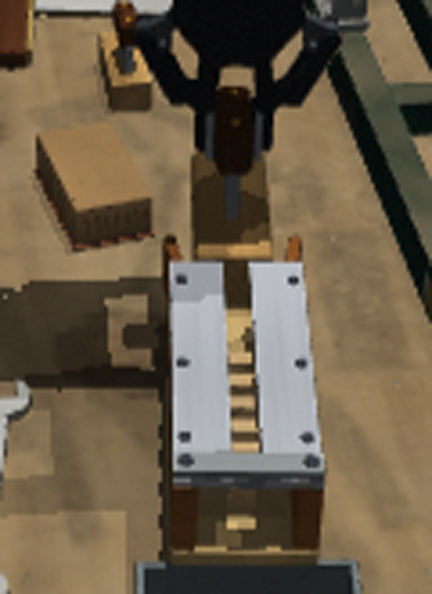

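The shoe's foot is over the apron between the guide walls, centred on the slot. I'll carry on in small steps.

>>> jog_arm(increments=[{"rx":0,"ry":0,"rz":0,"x":1,"y":0,"z":12,"hand":10},{"rx":0,"ry":0,"rz":0,"x":0,"y":0,"z":12,"hand":10},{"rx":0,"ry":0,"rz":0,"x":0,"y":0,"z":12,"hand":10},{"rx":0,"ry":0,"rz":0,"x":0,"y":0,"z":8,"hand":10},{"rx":0,"ry":0,"rz":0,"x":0,"y":0,"z":0,"hand":10}])

```text
time_s: 8.85
eef_pos: [548.5, 69.4, 163.9]
ee_rot: [0.483, 0.516, 0.483, -0.516]
force: [0.5, 0.5, -3.3]
grip_width: 0.274
```

>>> jog_arm(increments=[{"rx":0,"ry":0,"rz":0,"x":0.5,"y":0.2,"z":12,"hand":10},{"rx":0,"ry":0,"rz":0,"x":0,"y":0,"z":12,"hand":10},{"rx":0,"ry":0,"rz":0,"x":0,"y":0,"z":10,"hand":10},{"rx":0,"ry":0,"rz":0,"x":0,"y":0,"z":0,"hand":10}])

```text
time_s: 9.35
eef_pos: [546.4, 35.3, 163.3]
ee_rot: [0.483, 0.516, 0.483, -0.516]
force: [0.9, 0.2, -2.6]
grip_width: 0.272
```

```bash
python3 - <<'E'
from h import *
np.set_printoptions(precision=3,suppress=True)
s=sense();print(s["time_s"],s["eef_pos"],s["force"],s["grip_width"]);print(rotq(s["ee_rot"])[:2,1:], 545.8+.0637*(s["eef_pos"][1]-22))
b=capture("side")[:,:,::-1];cv2.imwrite("pics/side8z.png",cv2.resize(b[180:345,290:410],None,fx=3.6,fy=3.6,interpolation=cv2.INTER_CUBIC))
E
```

```text
9.35 [546.418  35.271 163.322] [ 0.878  0.169 -2.61 ] 0.27198519759730166
[[ 0.998 -0.066]
 [-0.066 -0.998]] 546.6453514994806
```

View pics/side8z.png

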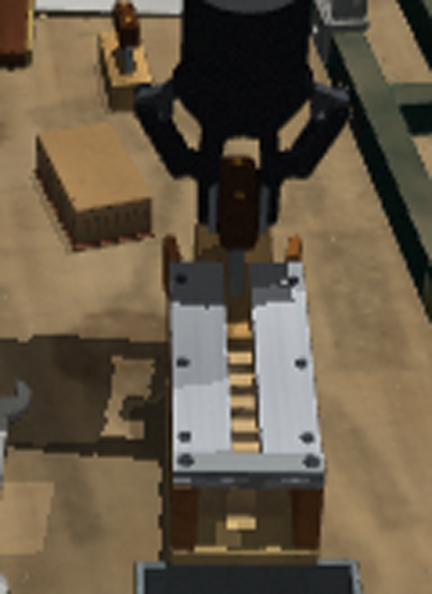

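The neck is in the slot and nothing is touching. Now the push.

>>> jog_arm(increments=[{"rx":0,"ry":0,"rz":0,"x":0.5,"y":0.2,"z":12,"hand":10},{"rx":0,"ry":0,"rz":0,"x":0,"y":0,"z":12,"hand":10},{"rx":0,"ry":0,"rz":0,"x":0,"y":0,"z":12,"hand":10},{"rx":0,"ry":0,"rz":0,"x":0,"y":0,"z":12,"hand":10}])

```text
time_s: 9.9
eef_pos: [543.4, -12.8, 162.8]
ee_rot: [0.483, 0.516, 0.483, -0.516]
force: [0.8, 0.7, -3.0]
grip_width: 0.274
```

>>> jog_arm(increments=[{"rx":0,"ry":0,"rz":0,"x":0,"y":0,"z":12,"hand":10},{"rx":0,"ry":0,"rz":0,"x":0,"y":0,"z":12,"hand":10},{"rx":0,"ry":0,"rz":0,"x":0,"y":0,"z":12,"hand":10},{"rx":0,"ry":0,"rz":0,"x":0,"y":0,"z":10,"hand":10}])

```text
time_s: 10.4
eef_pos: [540.5, -58.5, 162.8]
ee_rot: [0.483, 0.516, 0.483, -0.516]
force: [-0.4, 0.8, -2.2]
grip_width: 0.271
```

```bash
python3 - <<'E'
from h import *
np.set_printoptions(precision=3,suppress=True)
s=sense();print(s["time_s"],s["eef_pos"],s["force"],s["grip_width"]);print(rotq(s["ee_rot"])[:2,1:], 545.8+.0637*(s["eef_pos"][1]-22))
b=capture("side")[:,:,::-1];cv2.imwrite("pics/side9z.png",cv2.resize(b[200:435,290:420],None,fx=2.5,fy=2.5,interpolation=cv2.INTER_CUBIC))
E
```

```text
10.4 [540.468 -58.539 162.828] [-0.381  0.835 -2.233] 0.2712607463700152
[[ 0.998 -0.065]
 [-0.065 -0.998]] 540.6696859075515
```

View pics/side9z.png

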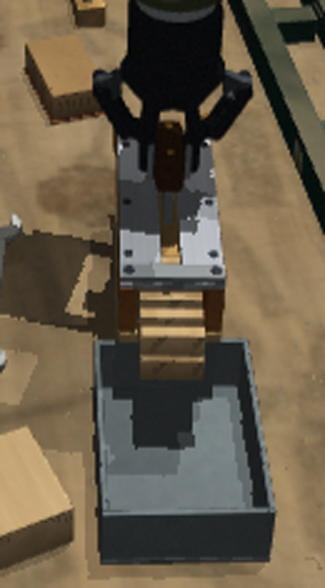

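The scrap is sliding out over the bin. About 73 mm remain, and I'll slow down near the bar.

>>> jog_arm(increments=[{"rx":0,"ry":0,"rz":0,"x":0.5,"y":0,"z":12,"hand":10},{"rx":0,"ry":0,"rz":0,"x":0,"y":0,"z":12,"hand":10},{"rx":0,"ry":0,"rz":0,"x":0,"y":0,"z":12,"hand":10},{"rx":0,"ry":0,"rz":0,"x":0,"y":0,"z":12,"hand":10},{"rx":0,"ry":0,"rz":0,"x":0,"y":0,"z":10,"hand":10}])

```text
time_s: 11.08
eef_pos: [536.7, -116.5, 162.3]
ee_rot: [-0.483, -0.516, -0.483, 0.516]
force: [-0.9, 1.1, -2.5]
grip_width: 0.266
```

>>> jog_arm(increments=[{"rx":0,"ry":0,"rz":0,"x":0,"y":0,"z":4,"hand":10},{"rx":0,"ry":0,"rz":0,"x":0,"y":0,"z":3,"hand":10},{"rx":0,"ry":0,"rz":0,"x":0,"y":0,"z":0,"hand":10}])

```text
time_s: 11.45
eef_pos: [536.3, -122.5, 162.3]
ee_rot: [0.483, 0.516, 0.484, -0.516]
force: [-0.7, 0.6, -2.9]
grip_width: 0.27
```

```bash
python3 - <<'E'
from h import *
np.set_printoptions(precision=3,suppress=True)
s=sense();print(s["time_s"],s["eef_pos"],s["force"],s["grip_width"]);print(rotq(s["ee_rot"])[:2,1:], 545.8+.0637*(s["eef_pos"][1]-22))
b=capture("side")[:,:,::-1];cv2.imwrite("pics/side10z.png",cv2.resize(b[200:435,290:420],None,fx=2.5,fy=2.5,interpolation=cv2.INTER_CUBIC))
E
```

```text
11.45 [ 536.28  -122.548  162.273] [-0.693  0.623 -2.938] 0.2700109828184125
[[ 0.998 -0.065]
 [-0.065 -0.998]] 536.5922613997964
```

View pics/side10z.png

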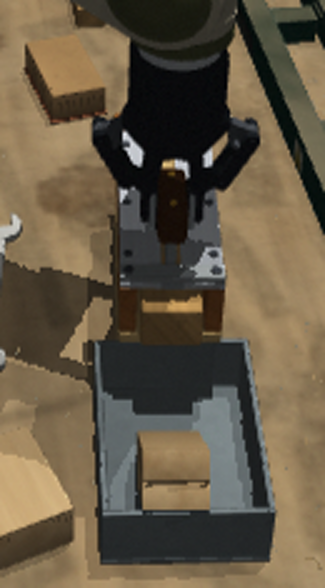

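The scrap has dropped into the bin, at about (175,470). Now I'll creep to the bar.

>>> jog_arm(increments=[{"rx":0,"ry":0,"rz":0,"x":0.3,"y":0,"z":3,"hand":10},{"rx":0,"ry":0,"rz":0,"x":0,"y":0,"z":2,"hand":10},{"rx":0,"ry":0,"rz":0,"x":0,"y":0,"z":1,"hand":10},{"rx":0,"ry":0,"rz":0,"x":0,"y":0,"z":0,"hand":10}])

```text
time_s: 12.0
eef_pos: [535.9, -128.6, 162.0]
ee_rot: [-0.483, -0.516, -0.483, 0.516]
force: [-0.7, 0.4, -2.6]
grip_width: 0.272
```

>>> jog_arm(increments=[{"rx":0,"ry":0,"rz":0,"x":0,"y":0,"z":1,"hand":10},{"rx":0,"ry":0,"rz":0,"x":0,"y":0,"z":1,"hand":10},{"rx":0,"ry":0,"rz":0,"x":0,"y":0,"z":0,"hand":10}])

```text
time_s: 12.38
eef_pos: [535.8, -130.3, 162.0]
ee_rot: [0.483, 0.516, 0.484, -0.516]
force: [0.5, 3.3, -1.7]
grip_width: 0.273
```

>>> jog_arm(increments=[{"rx":0,"ry":0,"rz":0,"x":0,"y":0,"z":1,"hand":10},{"rx":0,"ry":0,"rz":0,"x":0,"y":0,"z":0,"hand":10}])

```text
time_s: 12.62
eef_pos: [535.8, -130.4, 162.1]
ee_rot: [0.483, 0.517, 0.484, -0.515]
force: [1.0, 6.6, -0.4]
grip_width: 0.271
```

>>> jog_arm(increments=[{"rx":0,"ry":0,"rz":0,"x":0,"y":0,"z":1,"hand":10},{"rx":0,"ry":0,"rz":0,"x":0,"y":0,"z":0,"hand":10}])

```text
time_s: 12.88
eef_pos: [535.8, -130.5, 162.2]
ee_rot: [0.483, 0.517, 0.485, -0.515]
force: [1.2, 12.3, 1.3]
grip_width: 0.272
```

The contact force is 12 N with no further advance, so the neck is at the bar. I'll set the sole down and release.

>>> jog_arm(increments=[{"rx":0,"ry":0,"rz":0,"x":0.8,"y":0,"z":-0.5,"hand":10},{"rx":0,"ry":0,"rz":0,"x":0,"y":0,"z":0,"hand":10},{"rx":0,"ry":0,"rz":0,"x":0,"y":0,"z":0,"hand":50},{"rx":0,"ry":0,"rz":0,"x":0,"y":0,"z":0,"hand":70},{"rx":0,"ry":0,"rz":0,"x":0,"y":0,"z":0,"hand":70}])

```text
time_s: 13.5
eef_pos: [535.7, -132.4, 161.3]
ee_rot: [-0.484, -0.516, -0.483, 0.516]
force: [0.4, -0.7, -0.2]
grip_width: 0.818
```

>>> jog_arm(increments=[{"rx":0,"ry":0,"rz":0,"x":0,"y":0,"z":0,"hand":70},{"rx":0,"ry":0,"rz":0,"x":0,"y":0,"z":0,"hand":70},{"rx":0,"ry":0,"rz":0,"x":0,"y":0,"z":0,"hand":70}])

```text
time_s: 13.88
eef_pos: [535.7, -132.1, 161.2]
ee_rot: [0.483, 0.516, 0.483, -0.516]
force: [1.1, 0.0, 0.8]
grip_width: 0.82
```

```bash
python3 - <<'E'
from h import *
np.set_printoptions(precision=3,suppress=True)
s=sense();print(s["time_s"],s["eef_pos"],s["force"],s["grip_width"])
np.save("st5.npy",s,allow_pickle=True)
cv2.imwrite("pics/w11.png",capture("wrist")[:,:,::-1])
E
```

```text
13.875 [ 535.668 -132.12   161.21 ] [1.075 0.025 0.757] 0.8203166640852494
```

View pics/w11.png

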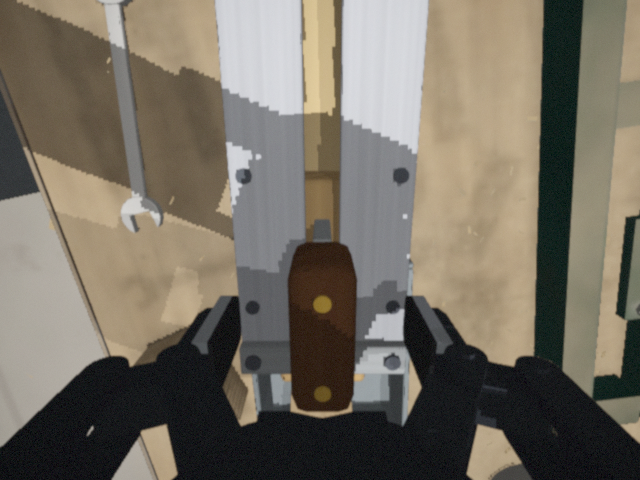

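The fingers are clear on both sides of the handle, so I'll retreat upwards and then look.

>>> jog_arm(increments=[{"rx":0,"ry":0,"rz":0,"x":-20,"y":0,"z":0,"hand":70},{"rx":0,"ry":0,"rz":0,"x":-40,"y":0,"z":0,"hand":70},{"rx":0,"ry":0,"rz":0,"x":-40,"y":0,"z":0,"hand":70},{"rx":0,"ry":0,"rz":0,"x":-40,"y":0,"z":0,"hand":70},{"rx":0,"ry":0,"rz":0,"x":0,"y":0,"z":0,"hand":70}])

```text
time_s: 14.55
eef_pos: [536.4, -132.4, 304.1]
ee_rot: [0.485, 0.517, 0.482, -0.515]
force: [0.2, -0.5, -0.8]
grip_width: 0.82
```

>>> jog_arm(increments=[{"rx":0,"ry":0,"rz":0,"x":0,"y":0,"z":45,"hand":70},{"rx":0,"ry":0,"rz":0,"x":0,"y":0,"z":45,"hand":70},{"rx":0,"ry":0,"rz":0,"x":0,"y":0,"z":0,"hand":70},{"rx":0,"ry":0,"rz":0,"x":0,"y":0,"z":0,"hand":70}])

```text
time_s: 15.05
eef_pos: [529.8, -221.3, 300.5]
ee_rot: [0.483, 0.516, 0.484, -0.516]
force: [1.0, 0.7, -0.1]
grip_width: 0.819
```

```bash
python3 - <<'E'
from h import *
np.set_printoptions(precision=3,suppress=True)
s=sense();print(s["time_s"],s["eef_pos"],s["force"],s["grip_width"])
np.save("st6.npy",s,allow_pickle=True)
cv2.imwrite("pics/w12.png",capture("wrist")[:,:,::-1])
cv2.imwrite("pics/side12.png",capture("side")[:,:,::-1])
E
```

```text
15.05 [ 529.754 -221.297  300.505] [ 1.025  0.728 -0.113] 0.8186784248234237
```

View pics/w12.png

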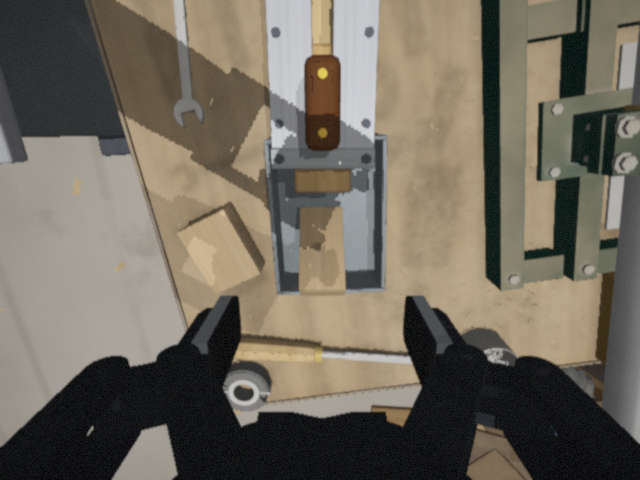

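View pics/side12.png

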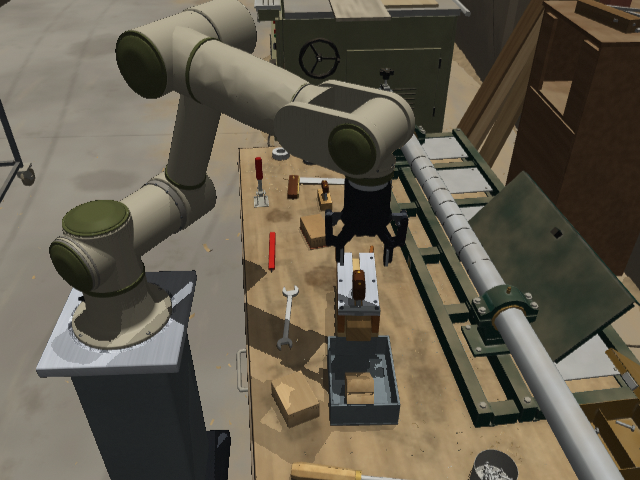

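```bash
python3 - <<'E'
from h import *
np.set_printoptions(precision=1,suppress=True)
s=np.load("st6.npy",allow_pickle=True).item()
c=(plane("wrist",(322.5,73),198,s)+plane("wrist",(322.5,132.5),198,s))/2
M=np.array([545.8,22,0]);h=np.array([-.0636,-.998,0]);print(c,"track x",-200+(c-M)@h,"lat",(c-M)@[.998,-.0636,0])
print(plane("wrist",(320,149),150,s),plane("wrist",(320,149),145,s), "bar rear expected",M+184*h)
a=cv2.imread("pics/w12.png");b=cv2.imread("pics/side12.png")
x=cv2.resize(a[40:310,250:400],None,fx=2.1,fy=2.1,interpolation=cv2.INTER_CUBIC)
y=cv2.resize(b[240:430,315:410],None,fx=2.98,fy=2.98,interpolation=cv2.INTER_CUBIC)
H=min(x.shape[0],y.shape[0]);cv2.imwrite("pics/z12.png",np.hstack([x[:H],y[:H]]))
E
```

```text
[ 536.4 -130.   198. ] track x -47.73553717223726 lat 0.25958761387933715
[ 532.4 -161.   150. ] [ 532.3 -161.2  145. ] bar rear expected [ 534.1 -161.6    0. ]
```

View pics/z12.png

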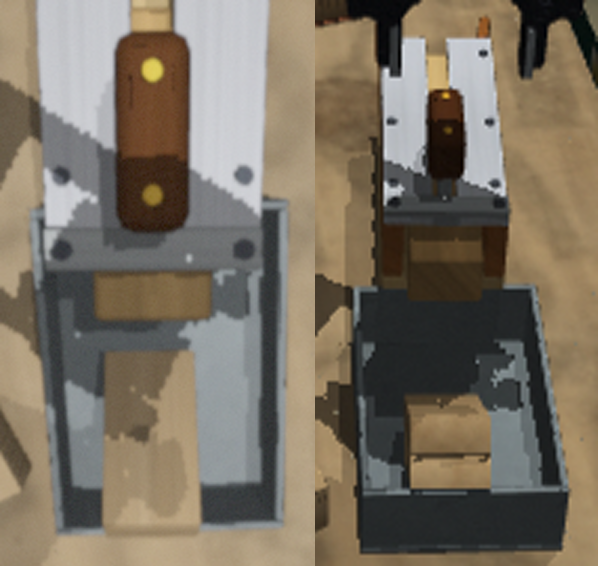

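The scrap's far end may be leaning on the bin's rim, so I'll look closer from above the bin.

>>> jog_arm(increments=[{"rx":0,"ry":0,"rz":0,"x":-10,"y":0,"z":40,"hand":70},{"rx":0,"ry":0,"rz":0,"x":-10,"y":0,"z":40,"hand":70},{"rx":0,"ry":0,"rz":0,"x":0,"y":0,"z":30,"hand":70},{"rx":0,"ry":0,"rz":0,"x":0,"y":0,"z":0,"hand":70},{"rx":0,"ry":0,"rz":0,"x":0,"y":0,"z":0,"hand":70}])

```text
time_s: 15.78
eef_pos: [523.0, -330.4, 321.2]
ee_rot: [0.484, 0.516, 0.484, -0.516]
force: [0.3, 0.6, 0.7]
grip_width: 0.82
```

```bash
python3 - <<'E'
from h import *
np.set_printoptions(precision=3,suppress=True)
s=sense();print(s["time_s"],s["eef_pos"],s["force"],s["grip_width"])
np.save("st7.npy",s,allow_pickle=True)
a=capture("wrist")[:,:,::-1]
b=capture("side")[:,:,::-1]
c=capture("top")[:,:,::-1]
for n,i in zip(["w13","side13","top13"],[a,b,c]): cv2.imwrite(f"pics/{n}.png",i)
cv2.imwrite("pics/side13z.png",cv2.resize(b[330:430,320:410],None,fx=5.5,fy=5.5,interpolation=cv2.INTER_CUBIC))
cv2.imwrite("pics/top13z.png",cv2.resize(c[170:260,380:490],None,fx=5.5,fy=5.5,interpolation=cv2.INTER_CUBIC))
E
```

```text
15.775 [ 523.047 -330.388  321.243] [0.314 0.599 0.704] 0.8199590961851972
```

View pics/w13.png

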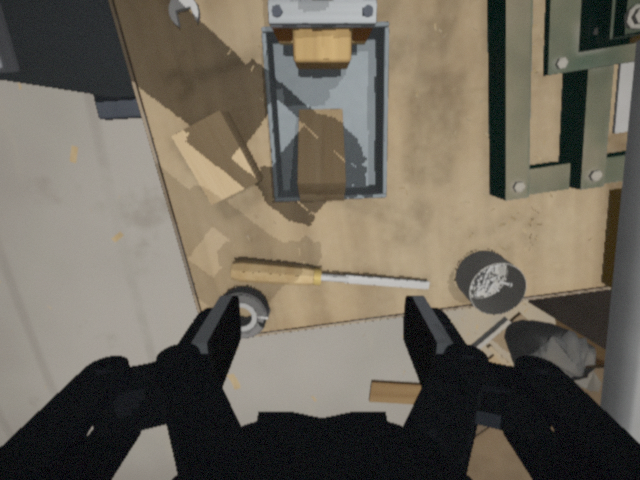

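View pics/side13z.png

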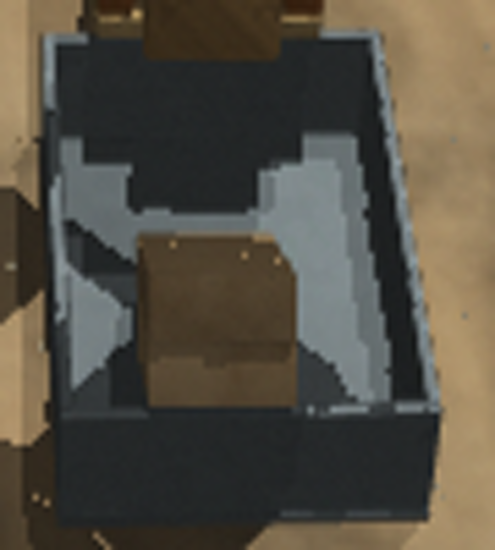

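View pics/top13z.png

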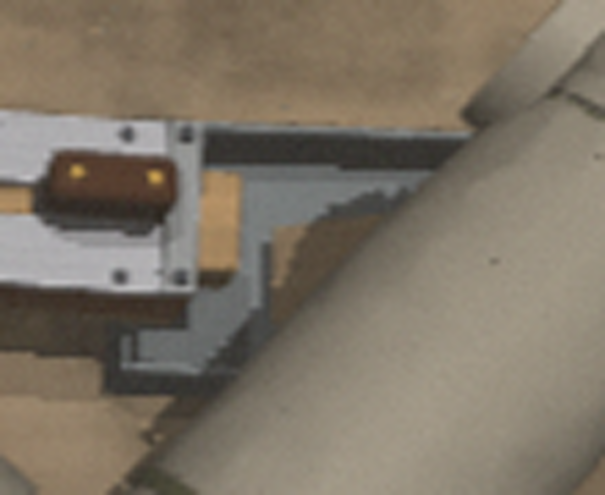

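```bash
python3 - <<'E'
from h import *
np.set_printoptions(precision=1,suppress=True)
s=np.load("st7.npy",allow_pickle=True).item()
a=cv2.imread("pics/w13.png")
cv2.imwrite("pics/w13z.png",cv2.resize(cv2.convertScaleAbs(a[10:215,255:400],alpha=1.5),None,fx=2.9,fy=2.9,interpolation=cv2.INTER_CUBIC))
S=lambda u,v:(320+u/5.5-.4,330+v/5.5-.4)
def tri(p,q):
    o1,d1=ray("side",p);o2,d2=ray("wrist",q,s)
    A=np.stack([d1,-d2],1);t=np.linalg.lstsq(A,o2-o1,rcond=None)[0]
    P,Q=o1+t[0]*d1,o2+t[1]*d2; return (P+Q)/2,np.linalg.norm(P-Q)
for n,p,q in [("farL",(145,362),(299,198)),("farR",(297,362),(346,197)),("nearL",(137,235),(304,108)),("nearR",(275,235),(343,109)),("rimL",(60,410),(275,199)),("rimR",(438,408),(386,196))]:
    print(n,*tri(S(*p),q))
for z in (0,30,60,90): print(z,plane("wrist",(275,199),z,s),plane("wrist",(386,196),z,s),plane("wrist",(299,198),z,s),plane("wrist",(346,197),z,s))
E
```

```text
farL [ 497.4 -325.3   79.9] 2.1631882811358123
farR [ 548.7 -327.6   79.9] 2.823794840572335
nearL [ 506.  -229.9   32.2] 6.5505737749556685
nearR [ 553.5 -234.6   35.5] 0.5437096600528785
rimL [ 468.5 -328.4   60.3] 1.402611820037817
rimR [ 596.5 -333.3   60.1] 1.7639501071722004
0 [ 460.4 -339.4    0. ] [ 607.7 -344.9    0. ] [ 492.3 -340.2    0. ] [ 554.7 -342.8    0. ]
30 [ 464.7 -334.    30. ] [ 602.6 -339.1   30. ] [ 494.6 -334.7   30. ] [ 553.  -337.2   30. ]
60 [ 469.1 -328.5   60. ] [ 597.5 -333.3   60. ] [ 497.  -329.2   60. ] [ 551.3 -331.5   60. ]
90 [ 473.5 -323.1   90. ] [ 592.3 -327.5   90. ] [ 499.3 -323.7   90. ] [ 549.6 -325.8   90. ]
```

View pics/w13z.png

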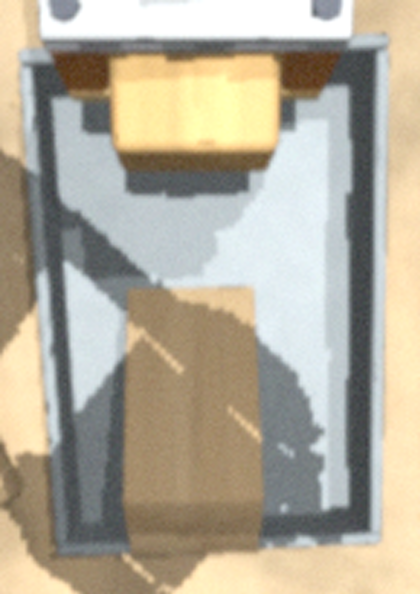

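```bash
python3 - <<'E'
from h import *
np.set_printoptions(precision=1,suppress=True)
s=np.load("st7.npy",allow_pickle=True).item()
S=lambda u,v:(320+u/5.5-.4,330+v/5.5-.4)
W=lambda u,v:(255+u/2.9-.3,10+v/2.9-.3)
def tri(p,q):
    o1,d1=ray("side",p);o2,d2=ray("wrist",q,s)
    A=np.stack([d1,-d2],1);t=np.linalg.lstsq(A,o2-o1,rcond=None)[0]
    P,Q=o1+t[0]*d1,o2+t[1]*d2; return (P+Q)/2,np.linalg.norm(P-Q)
for n,p,q in [("edgeL",(148,358),(125,505)),("edgeR",(297,358),(262,502)),("botL",(150,405),(125,552)),("botR",(297,405),(262,550)),("nearL",(137,237),(128,288)),("nearR",(278,237),(254,290))]:
    print(n,*tri(S(*p),W(*q)))
E
```

```text
edgeL [ 498.1 -312.1   65.8] 1.4875929956359646
edgeR [ 550.2 -314.3   65.2] 0.8388822077039896
botL [ 496.9 -330.8   64.7] 2.2377834468213473
botR [ 548.7 -333.2   64.4] 2.3394992490465945
nearL [ 503.  -231.2   33.3] 0.6873072327987594
nearR [ 553.6 -235.4   35.4] 1.3136975556252573
```

>>> jog_arm(increments=[{"rx":0,"ry":0,"rz":0,"x":0,"y":0,"z":40,"hand":70},{"rx":0,"ry":0,"rz":0,"x":20,"y":0,"z":40,"hand":70},{"rx":0,"ry":0,"rz":0,"x":50,"y":0,"z":20,"hand":70},{"rx":0,"ry":0,"rz":0,"x":50,"y":0,"z":0,"hand":70},{"rx":0,"ry":0,"rz":0,"x":0,"y":0,"z":0,"hand":70}])

```text
time_s: 16.55
eef_pos: [515.5, -429.8, 197.9]
ee_rot: [0.481, 0.516, 0.486, -0.516]
force: [-0.3, 0.0, 0.7]
grip_width: 0.815
```

>>> jog_arm(increments=[{"rx":0,"ry":0,"rz":0,"x":0,"y":0,"z":0,"hand":70},{"rx":0,"ry":0,"rz":0,"x":0,"y":0,"z":0,"hand":70}])

```text
time_s: 16.8
eef_pos: [517.0, -431.7, 204.1]
ee_rot: [-0.485, -0.516, -0.482, 0.516]
force: [-0.1, 1.1, 0.3]
grip_width: 0.82
```

```bash
python3 - <<'E'
from h import *
np.set_printoptions(precision=3,suppress=True)
s=sense();print(s["time_s"],s["eef_pos"],s["force"],s["grip_width"])
np.save("st8.npy",s,allow_pickle=True)
a=capture("wrist")[:,:,::-1]
b=capture("side")[:,:,::-1]
for n,i in zip(["w14","side14"],[a,b]): cv2.imwrite(f"pics/{n}.png",i)
cv2.imwrite("pics/w14z.png",cv2.resize(cv2.convertScaleAbs(a[0:200,220:420],alpha=1.4),None,fx=3,fy=3,interpolation=cv2.INTER_CUBIC))
cv2.imwrite("pics/side14z.png",cv2.resize(cv2.convertScaleAbs(b[330:430,320:410],alpha=1.4),None,fx=5.5,fy=5.5,interpolation=cv2.INTER_CUBIC))
E
```

```text
16.8 [ 516.955 -431.704  204.105] [-0.135  1.081  0.339] 0.8200495630851706
```

View pics/w14z.png

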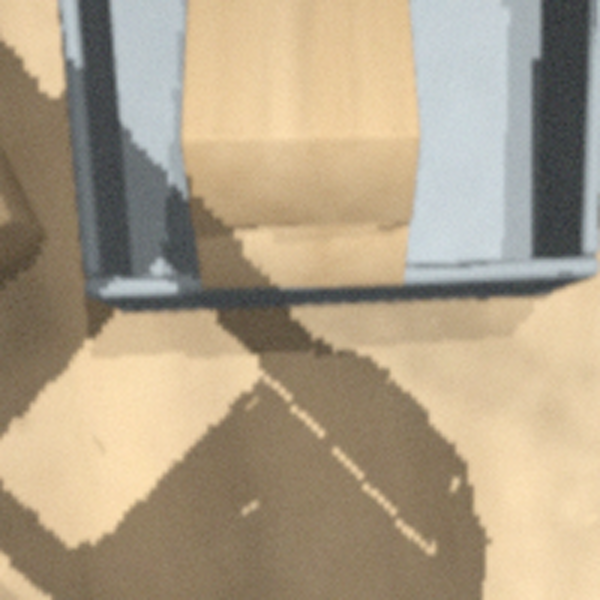

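View pics/side14z.png

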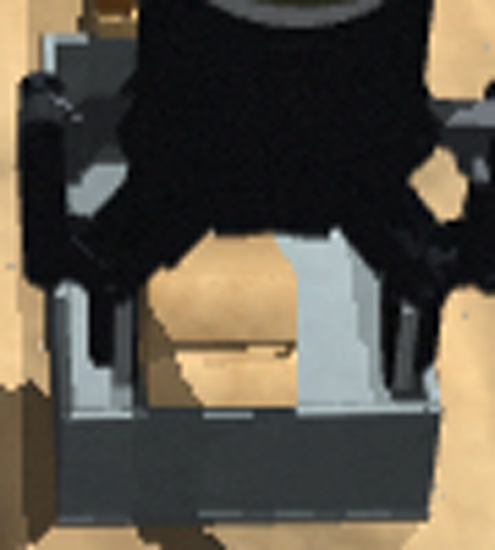

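```bash
python3 - <<'E'
from h import *
np.set_printoptions(precision=1,suppress=True)
s=np.load("st7.npy",allow_pickle=True).item()
W=lambda u,v:(255+u/2.9-.3,10+v/2.9-.3)
M=np.array([545.8,22,0]);h=np.array([-.0636,-.998,0])
for n,p,z in [("nose",(120,152),130),("nose",(277,150),130),("nosebot",(128,170),90),("nosebot",(270,168),90),("bar front top",(45,38),152),("bar",(350,36),152)]:
    c=plane("wrist",W(*p),z,s);print(n,c,-200+(c-M)@h)
t=np.load("st6.npy",allow_pickle=True).item()
# same view w12: bar rear top edge, screws, dots
for n,p,z in [("bar front",(322,168),152),("bar rear",(285,149),152),("dot",(322.5,73),198),("dot",(322.5,132.5),198),("nose top",(322,170),130),("nose front",(322,192),90)]:
    c=plane("wrist",p,z,t);print(n,c,-200+(c-M)@h)
E
```

```text
nose [ 509.7 -198.8  130. ] 22.60860485993959
nose [ 556.1 -201.2  130. ] 22.12225732750008
nosebot [ 509.7 -197.6   90. ] 21.445261321451426
nosebot [ 556.9 -200.    90. ] 20.889596876116457
bar front top [ 493.2 -173.5  152. ] -1.5066911776467293
bar [ 574.9 -178.4  152. ] -1.887696480090284
bar front [ 533. -176.  152.] -1.6161913390248515
bar rear [ 504.4 -159.   152. ] -16.682048011961484
dot [ 537.6 -111.9  198. ] -65.83808873359399
dot [ 535.2 -148.   198. ] -29.630451725489735
nose top [ 532.7 -179.9  130. ] 2.36748274612151
nose front [ 531.  -206.1   90. ] 28.55731602262034
```

```bash
python3 -c "
from rig import *
s=sense();print(s['time_s'],s['force'],s['grip_width']);print(finish_job())"
```

```text
16.9 [-0.07794797 -1.35208601 -0.08763592] 0.8198313581427189
the job is handed in; nothing more can be done
None
```

The shoe is fully home in the track and the scrap was pushed off into the bin, but the scrap came to rest tilted instead of lying flat. I handed the job in at 16.9 s.

- **Shoe:** I took the larger shoe by its handle, ran it nose first down the channel, and pushed until the neck met the bar. The force there rose from 3 to 12 N with no further advance. After I let go, the last measurements, corrected by 1.6 mm against the bar's measured front face, put the handle at track x -46 and the nose 24 mm past the edge. Those are the values you gave for fully home.
- **Robot:** The fingers never touched the scrap. The open gripper is well clear and touching nothing. I moved no other tool, and those in view lay where they had been.
- **Scrap:** It lies smooth side up inside the bin, its near end low. Its far end leans on the bin's far wall and appears to rest on the rim. It looked at rest in the last pictures. I left it because touching it was not allowed.

**Disagreement:** before that correction, my track estimate from the mouth gave the handle at x -47.7.

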